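# Release a latched relay module from its dock

## Task

Take the tall plug-in relay module out of the two-bay dock: press down the release tab of its bay all the way so that the hidden latch lets go and the module springs up, then lift it out and stand it upright in the shallow metal tray. Leave the other, low module latched in its bay.

Things in the scene. Friction and masses are not known exactly. Their poses are not given: they have to be found in the camera images.
- relay_module: Tall plug-in module, 44 mm high, 0.1 kg: off-white relay cover on a black foot (36 x 40 mm with its side lugs, 16 high), latched in the left or right bay. The cover, 28 (x) x 22 mm (y), centred, reaches from 8 to 44 mm above the origin; its top 28 mm stand above the dock when latched, all 36 when sprung up. Pinch it by the cover from above. Origin: centre of underside; z up, x to the dock's back.
- tee_module: The other plug-in module, low (30 mm high): the same black foot with a pale metal coaxial tee fitting lying on top. It sits latched in the other bay and must stay there. Origin: centre of the underside; z up, x toward the back of the dock.
- dock: Grey plastic dock fixed to the worktop, 58 (x) x 150 (y) x 26 mm, with two bays, centred 10 mm to +x and 45 mm to +y (left) or -y (right) of the origin. A latched module's underside lies 10 mm up and its axes are the dock's; clearance 1 mm a side. A black release tab sticks out 29 mm to -x before each bay. Origin: on the worktop, mid-width, 22 mm behind the front face; x to the back, z up.
- tab_left_top (a point): Pressing point on top of the left bay's black release tab (24 mm wide, 24 mm long): 24 mm above the worktop, 41 mm to -x and 45 mm to +y of the dock's origin, 19 mm in front of the dock. Press straight down with shut fingers.
- tab_right_top (a point): The same point on the right bay's release tab, 45 mm to -y of the dock's origin.
- tab_left (a joint): Angle of the left tab, rad: 0 at rest, 0.33 at its hard stop, reached when a flat fingertip has pushed it down about 13 mm. Sprung, 1 to 4 N, returns when let go. It moves hidden hooks that hold the module; past 0.25 they are clear and a spring under the module lifts it 8 mm in half a second. It stays up when the tab is let go and lifts out with a few N.
- tab_right (a joint): The same for the right tab.
- tray: Shallow open dark steel tray fixed to the worktop, outside 128 (x) x 158 (y) x 18 mm, walls and floor 4 mm, inside 120 x 150 mm and 14 mm deep. Origin: centre of its underside, on the worktop, z up; its inner floor is 4 mm above.
There are look-alikes about, which are no part of the job. What is shaped like the relay_module but pink is not meant.

How it is judged:
By the outcome, as a careful person would: the job done as asked, in the order asked, and still so for the second after the job is handed in, with the robot touching nothing.
It also fails if it takes over 48 s, if anything falls off the work surface, if the arm or the gripper's body presses on something with over 40 N, if the wrist force passes 120 N, or if a joint passes its speed limit or range.

## Robot

A 6-joint arm with a two-finger parallel gripper is mounted at the origin on a cart in front of the work surface, level with it; the furniture and walls round the work are solid. World frame = base frame: x ahead of the robot, y to its left, z up, the work surface at z = 0. Lengths are in m, angles in degrees, forces in N, time in s.
With the tool pointing down it reaches from about 0.35 to 0.875 m from the base axis. Payload 4.2 kg.
Tool frame: the origin (TCP) lies on the centre line of the jaws, within the pads' length; the fingertips stand 11 mm ahead of it and the grasp point (between the pads) lies 8 mm behind it; z points along the fingers, y is the line along which they close (so a half turn about z gives the same grasp; the last joint's range is limited). The gripper opens to 87 mm and grips with 3 to 60 N. Pads are 19 mm wide; open, the fingers measure 117 mm over their backs; the gripper's body (75 mm by 190 mm) begins 51 mm behind the grasp point.
Start: joints at [81.337, 22.042, 0.453, 0, -68.411, -14.817], TCP at [0.249, 0.573, 0.234] pointing down, gripper open.
Joint ranges: [-179.83, 179.83], [-69.29, 118.12], [-61.27, 80.66], [-181.25, 117.63], [-171.15, -9.14], [-177.46, 177.46]. Speed limits (degrees/s): [159.86, 159.86, 180, 180, 180, 180].

## Interface

Orientations are given as a 3x3 rotation matrix whose columns are the frame's x, y, z axes.
In Python, from station import r gives the robot as it stands.
- The arm moves only by the tool servo_tool, never from a script. Its argument "commands" is a list that holds one entry, the list of rows, each a list of 7 numbers: the closure, from 0 (fully open) to 1 (shut), then the shift along the tool's x, y, z in mm, then the turn, a rotation vector about the tool's x, y, z in rad. In form: [[[claw, x, y, z, ax, ay, az], ...]]. A call has exactly 5 rows; each row is the pose to reach, as a shift and turn from the pose commanded when the call began, along the tool's axes at that moment; what a row does not reach only later rows make up. A row lasts 1/10 s, in which the tool goes at most 50 mm and 8.59 degrees, less where a joint would pass 70% of its speed; a pose out of reach is approached as far as the arm can. A call with a gripper value outside its range is refused whole. The fingers move at their own pace and stop on an object; the grip force is fixed at half the most. Time passes only in rows, so rows that repeat a pose let the fingers close, or fill a call up. It gives the time, the measured TCP pose, the force, the opening and the grip force at its end, in the units of the state.
- r.sense(): the state, without advancing time (a new reading comes with each control period).
- r.capture(name): name is "scene" or "side" or "wrist"; returns a dict with "pixels" (400x640x3 uint8, red, green, blue), "camera_matrix" (3x3 intrinsics, pixels), "R" (3x3) and "t" (3): a world point X has camera coordinates R X + t. Camera axes: x right, y down, z forward; pixel columns grow to the right and rows downward; lengths in m; the calibration is good to about 2 mm. A picture is of the moment at which its call begins. There is no depth.
- r.finish_job(): hands the job in; it is judged then, once.
The state is a dict: "time_s": time; "joints": joint angles; "joint_velocities": joint speeds; "effort": joint torques, N m; "tcp_pos": TCP position; "ee_rot": TCP orientation; "wrist_force": force on the tool from outside, world axes, zero at the start; "moment": the same for the moment, N m; "gripper_width": opening from 0.0 (shut) to 1.0 (fully open); "gripper_force": force on a finger pad.
Only numpy, scipy, OpenCV 4.12 (cv2) and the standard library are available. Lean on these libraries where they do the work, as an engineer would, in place of code of your own. Each camera call takes 0.05 s, during which the arm holds its last target. There are 200 camera calls.

## Working session

There is one attempt and no reset: what is moved stays moved. The work goes in short steps, Python scripts to look and compute and a tool call to move; the robot and the scene stay as the last step left them, time stands still between calls to the robot, and variables do not carry over. Pictures are saved under pics/ and viewed, at most 10 in all, crops included, and the job is handed in when it is done.

Besides the shell and the picture viewer there is one more tool, called after "Emit:" in YAML: its name, and indented under it one key for each argument. servo_tool: Moves the arm, as the interface text tells. Its arguments: {"type":"object","properties":{"commands":{"type":"array","items":{"type":"array","items":{"type":"array","items":{"type":"number"}}}}},"required":["commands"]}

```bash
mkdir -p pics
cat > h.py <<'E'
from station import r
import numpy as np, cv2, pickle
def cap(n,f):
    c=r.capture(n); cv2.imwrite(f'pics/{f}.png',np.ascontiguousarray(c['pixels'][:,:,::-1])); pickle.dump(c,open(f'pics/{f}.pkl','wb')); return c
def load(f): return pickle.load(open(f'pics/{f}.pkl','rb'))
def ray(c,u,v,z):
    R=np.array(c['R']);t=np.array(c['t']);o=-R.T@t
    d=R.T@np.linalg.inv(c['camera_matrix'])@np.array([u,v,1.]); return o+d*(z-o[2])/d[2]
def proj(c,X):
    p=np.array(c['camera_matrix'])@(np.array(c['R'])@np.array(X)+c['t']); return p[:2]/p[2]
def tool(X):
    s=r.sense(); return np.array(s['ee_rot']).T@(np.array(X)-s['tcp_pos'])*1000
E
python3 - <<'E'
from h import *
cap('scene','s1');cap('side','d1');cap('wrist','w1')
s=r.sense();print(s['time_s'],s['tcp_pos'],np.round(s['ee_rot'],3).tolist())
E
```

```text
0.15 [0.24882196 0.57284754 0.23269526] [[0.917, -0.399, -0.001], [-0.399, -0.917, -0.002], [0.0, 0.002, -1.0]]
```

View pics/s1.png

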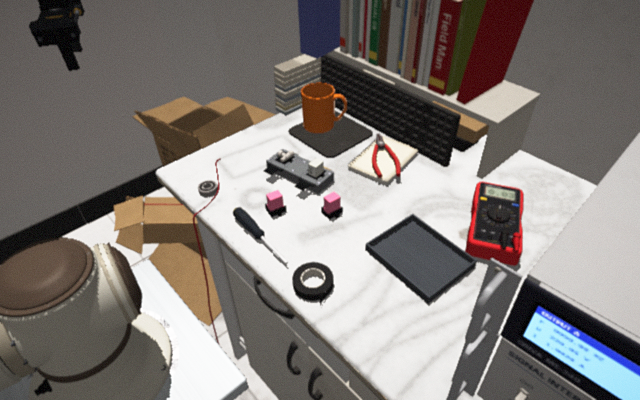

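View pics/d1.png

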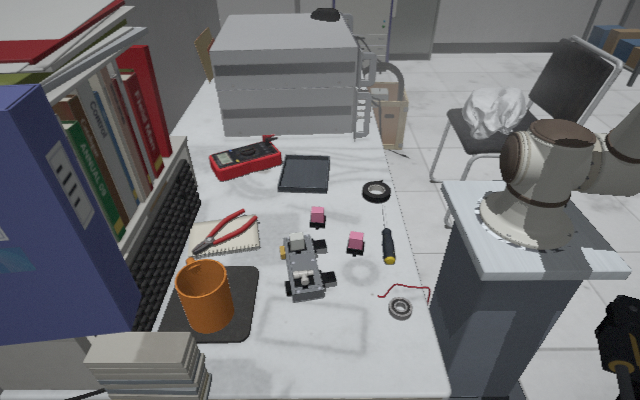

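The scene view shows the dock near (300,172), with the white relay at its right end (316,167) and the tee at (287,157). The tray is near (420,257) and two pink decoys sit at (276,203) and (333,206). The side view has the dock at (303,265), the relay at (297,243) and the tray at (305,173). I'll take an enlarged crop of each.

Run:
```python
import cv2,numpy as np
a=cv2.imread('pics/s1.png')[140:215,255:345]; b=cv2.imread('pics/d1.png')[222:307,270:350]
a=cv2.resize(a,None,fx=6.6,fy=6.6,interpolation=cv2.INTER_CUBIC)[:600,:]
b=cv2.resize(b,None,fx=6.6,fy=6.6,interpolation=cv2.INTER_CUBIC)
cv2.imwrite('pics/cs.png',a);cv2.imwrite('pics/cd.png',b)
```

```text
(no output)
```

View pics/cs.png

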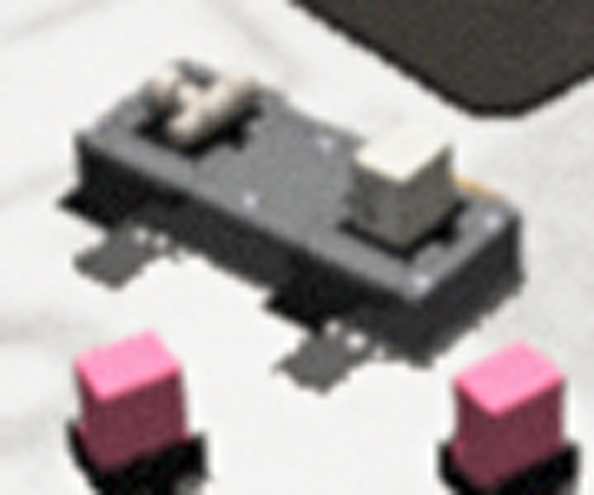

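View pics/cd.png

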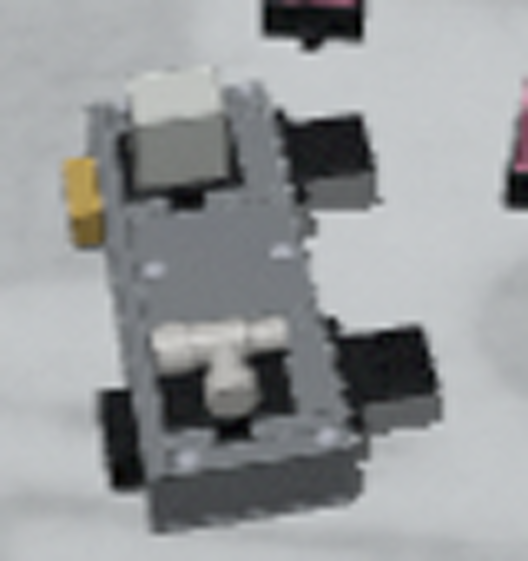

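The scene crop puts the dock-top corners at front-left (80,140), front-right (413,297), back-right (520,213) and back-left (180,62). The side crop has them at (363,443), (262,85), (90,103) and (150,488). The relay sits in the right bay, which is the -y end.

Run:
```python
from h import *
from scipy.optimize import least_squares
s=load('s1');d=load('d1')
L=np.array([[-22,75],[-22,-75],[36,-75],[36,75]])/1000
S=[(80,140),(413,297),(520,213),(180,62)];D=[(363,443),(262,85),(90,103),(150,488)]
S=[(255+a/6.6,140+b/6.6) for a,b in S];D=[(270+a/6.6,222+b/6.6) for a,b in D]
for c,P in((s,S),(d,D)): print(np.round([ray(c,u,v,.026) for u,v in P],3).tolist())
def fit(use):
    P=np.array([ray(c,u,v,.026)[:2] for c,Q in use for u,v in Q]);Q=np.vstack([L]*len(use))
    f=lambda p:(Q@np.array([[np.cos(p[2]),np.sin(p[2])],[-np.sin(p[2]),np.cos(p[2])]])+p[:2]-P).ravel()
    o=least_squares(f,[P[:,0].mean(),P[:,1].mean(),0]);print(o.x,np.degrees(o.x[2]),np.sqrt(o.cost*2/len(P)));return o.x
fit([(s,S)]);fit([(d,D)]);x=fit([(s,S),(d,D)])
R=np.array([[np.cos(x[2]),-np.sin(x[2])],[np.sin(x[2]),np.cos(x[2])]])
print('tab',x[:2]+R@[-.041,-.045],'bay',x[:2]+R@[.010,-.045])
u=(255+403/6.6,140+155/6.6);print('relay top s',ray(s,*u,.054));print('relay top d',ray(d,270+175/6.6,222+95/6.6,.054))
T=[(366,247),(413,215),(475,262),(430,300)];t=np.array([ray(s,*q,.018) for q in T]);print('tray',t.round(3).tolist(),t.mean(0))
T=[(287,155),(330,156),(327,191),(279,188)];t=np.array([ray(d,*q,.018) for q in T]);print('tray d',t.round(3).tolist(),t.mean(0))
q=r.sense();print(q['ee_rot'],q['joints'])
```

```text
[[0.473, 0.219, 0.026], [0.501, 0.078, 0.026], [0.555, 0.086, 0.026], [0.526, 0.231, 0.026]]
[[0.47, 0.223, 0.026], [0.5, 0.079, 0.026], [0.555, 0.087, 0.026], [0.528, 0.237, 0.026]]
[0.50689417 0.15208839 0.19269925] 11.040853958229784 0.0030139761542607637
[0.50616167 0.15529893 0.19139009] 10.965844658208193 0.00191979972594966
[0.50652791 0.15369373 0.19203426] 11.002752676285313 0.0030138903130547314
tab [0.4748701  0.10169582] bay [0.52493262 0.11142948]
relay top s [0.52416052 0.10847141 0.054     ]
relay top d [0.52523522 0.11282843 0.054     ]
tray [[0.454, -0.109, 0.018], [0.583, -0.114, 0.018], [0.569, -0.266, 0.018], [0.446, -0.262, 0.018]] [ 0.51284067 -0.1876181   0.018     ]
tray d [[0.57, -0.261, 0.018], [0.447, -0.253, 0.018], [0.459, -0.087, 0.018], [0.58, -0.101, 0.018]] [ 0.51385192 -0.1755973   0.018     ]
[[ 9.17147652e-01 -3.98547162e-01 -5.87289882e-04]
 [-3.98547581e-01 -9.17146243e-01 -1.61065940e-03]
 [ 1.03293024e-04  1.71127545e-03 -9.99998530e-01]] [ 8.13370553e+01  2.20813201e+01  3.96625969e-01 -2.08263392e-02
 -6.84116067e+01 -1.48167936e+01]
```

The two views agree: the dock is at about (0.5065, 0.1535) with yaw 11°. The right tab is at (0.4745, 0.1015), the relay at (0.525, 0.111), and the tray centre at about (0.513, -0.182). I'm heading above the tab with the fingers shut.

Emit:
servo_tool:
  commands:
    - [[1, 40, 34, 0, 0, 0, -0.12], [1, 80, 68, 0, 0, 0, -0.24], [1, 115, 100, 0, 0, 0, -0.36], [1, 150, 130, 0, 0, 0, -0.48], [1, 185, 160, 0, 0, 0, -0.6]]

```text
time_s: 0.65
tcp_pos: [0.3552, 0.3506, 0.2334]
ee_rot: [[0.981, 0.194, -0.0], [0.194, -0.981, -0.0], [-0.0, 0.0, -1.0]]
wrist_force: [1.2, 0.4, 0.5]
gripper_width: 0.629
gripper_force: 0.0
```

```bash
cat > t.py <<'E'
from h import *
import sys
s=r.sense();a=s['ee_rot'];print(s['time_s'],np.round(s['tcp_pos'],4),'yaw',np.degrees(np.arctan2(a[1][0],a[0][0])).round(2),'tz',np.round(a[:,2],3),'F',np.round(s['wrist_force'],1),s['gripper_width'],s['gripper_force'])
print(tool([float(x) for x in sys.argv[1:4]]).round(1))
E
python3 t.py .4745 .1015 .1
```

```text
0.65 [0.3552 0.3506 0.2334] yaw 11.2 tz [-0. -0. -1.] F [1.2 0.4 0.5] 0.6285975058303328 0.0
[ 68.7 267.5 133.5]
```

Emit:
servo_tool:
  commands:
    - [[1, 12, 45, 0, 0, 0, 0], [1, 24, 90, 5, 0, 0, 0], [1, 36, 135, 20, 0, 0, 0], [1, 47, 180, 40, 0, 0, 0], [1, 58, 225, 60, 0, 0, 0]]

```text
time_s: 1.15
tcp_pos: [0.4545, 0.1418, 0.1736]
ee_rot: [[0.982, 0.189, 0.001], [0.189, -0.982, 0.001], [0.001, -0.001, -1.0]]
wrist_force: [1.0, -0.1, -0.4]
gripper_width: 0.176
gripper_force: 0.0
```

```bash
python3 t.py .4745 .1015 .06
```

```text
1.15 [0.4545 0.1418 0.1736] yaw 10.92 tz [ 0.001  0.001 -1.   ] F [ 1.  -0.1 -0.4] 0.17595692919714523 0.0
[ 11.9  43.5 113.6]
```

Emit:
servo_tool:
  commands:
    - [[1, 12, 40, 15, 0, 0, 0], [1, 12, 43.5, 55, 0, 0, 0], [1, 12, 43.5, 95, 0, 0, 0], [1, 12, 43.5, 113, 0, 0, 0], [1, 12, 43.5, 113, 0, 0, 0]]

```text
time_s: 1.65
tcp_pos: [0.472, 0.1017, 0.0582]
ee_rot: [[0.982, 0.188, -0.006], [0.188, -0.982, -0.004], [-0.007, 0.002, -1.0]]
wrist_force: [-1.4, 0.7, -0.4]
gripper_width: 0.006
gripper_force: 0.0
```

```bash
python3 t.py .4745 .1015 .035
python3 - <<'E'
from h import *
cap('wrist','w2')
c=cap('side','d2');p=proj(c,[.5,.105,.04]).astype(int);print(p)
cv2.imwrite('pics/d2c.png',cv2.resize(cv2.imread('pics/d2.png')[p[1]-70:p[1]+70,p[0]-80:p[0]+80],None,fx=4,fy=4,interpolation=cv2.INTER_CUBIC))
E
```

```text
1.65 [0.472  0.1017 0.0582] yaw 10.84 tz [-0.006 -0.004 -1.   ] F [-1.4  0.7 -0.4] 0.0059421793126755084 0.0
[ 2.5  0.6 23.1]
[309 238]
```

View pics/d2c.png

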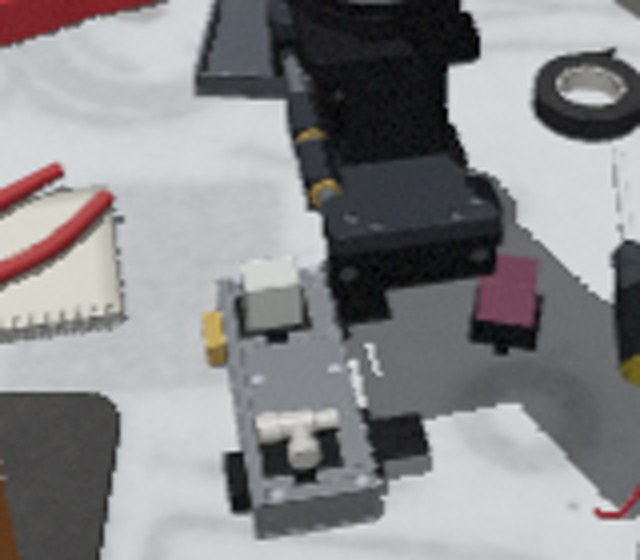

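View pics/w2.png

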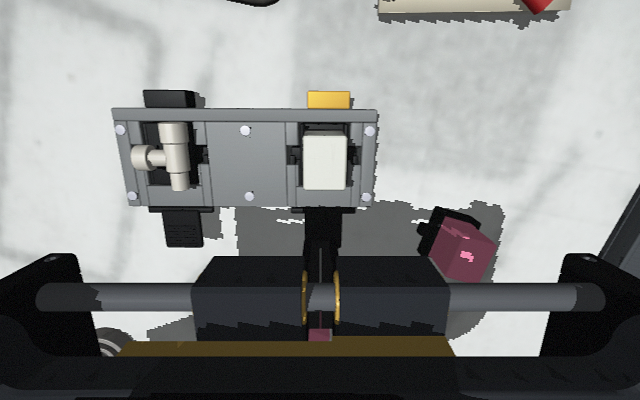

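The side crop shows the fingertips just above the right tab at about (375,300), with the relay still latched. The wrist view shows the fingertips (320,245) lined up with the tab, the relay cover at (325,160) and the tee at (170,155). Yaw is aligned, so I'm pressing.

Emit:
servo_tool:
  commands:
    - [[1, 2, 0.5, 15, 0, 0, 0], [1, 2, 0.5, 24, 0, 0, 0], [1, 2, 0.5, 30, 0, 0, 0], [1, 2, 0.5, 35, 0, 0, 0], [1, 2, 0.5, 37, 0, 0, 0]]

```text
time_s: 2.25
tcp_pos: [0.475, 0.1026, 0.0237]
ee_rot: [[0.982, 0.189, -0.002], [0.189, -0.982, -0.001], [-0.002, 0.001, -1.0]]
wrist_force: [-3.8, -0.6, 2.9]
gripper_width: 0.002
gripper_force: 1.7
```

Emit:
servo_tool:
  commands:
    - [[1, 0, 0, 1, 0, 0, 0], [1, 0, 0, 1, 0, 0, 0], [1, 0, 0, 1, 0, 0, 0], [1, 0, 0, 1, 0, 0, 0], [1, 0, 0, 1, 0, 0, 0]]

```text
time_s: 2.75
tcp_pos: [0.4767, 0.1031, 0.0232]
ee_rot: [[0.982, 0.189, 0.001], [0.189, -0.982, 0.0], [0.001, -0.0, -1.0]]
wrist_force: [-2.4, -1.2, 1.9]
gripper_width: 0.005
gripper_force: 1.4
```

```bash
python3 t.py .4745 .1015 .08
python3 - <<'E'
from h import *
c=cap('wrist','w3');b=load('w2')
cv2.imwrite('pics/w3c.png',cv2.resize(cv2.imread('pics/w3.png')[:300,90:490],None,fx=2,fy=2)); 
print(ray(b,325,160,.054))
E
```

```text
2.75 [0.4767 0.1031 0.0232] yaw 10.9 tz [ 0.001  0.    -1.   ] F [-2.4 -1.2  1.9] 0.004713651168966881 1.3938788876112085
[ -2.4   1.2 -56.8]
[0.52880585 0.10974374 0.054     ]
```

View pics/w3c.png

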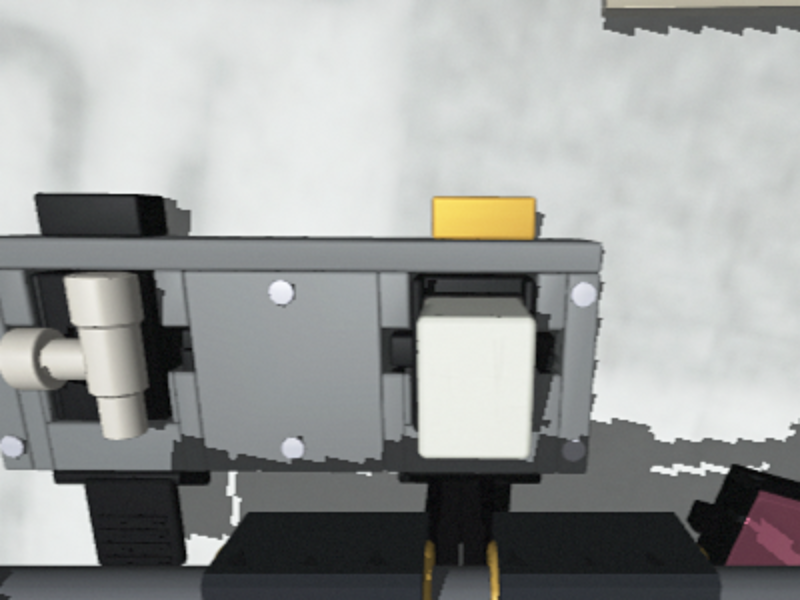

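The wrist crop shows the relay cover top spanning x 417–535, with its front edge at y≈457 and its back edge at y≈318. I'll use that width to estimate the height.

Run:
```python
from h import *
c=load('w3')
for z in(.054,.058,.062):
    f=lambda u,v:ray(c,90+u/2,v/2,z)
    a,b,d,e=f(417,457),f(532,457),f(417,318),f(533,318)
    print(z,np.linalg.norm(a-b),np.linalg.norm(a-d),((a+b+d+e)/4).round(4))
```

```text
0.054 0.023520266380886234 0.0284678127891366 [0.5252 0.1092 0.054 ]
0.058 0.02273019661932899 0.02751154989235885 [0.5263 0.1095 0.058 ]
0.062 0.021940126857771747 0.026555286995581205 [0.5273 0.1098 0.062 ]
```

The width suggests it has sprung, but that isn't certain, and 2 N means the tab isn't at its hard stop. I'm pressing a little deeper.

Emit:
servo_tool:
  commands:
    - [[1, -2, 1, 2, 0, 0, 0], [1, -2, 1, 3, 0, 0, 0], [1, -2, 1, 4, 0, 0, 0], [1, -2, 1, 4, 0, 0, 0], [1, -2, 1, 4, 0, 0, 0]]

```text
time_s: 3.3
tcp_pos: [0.4764, 0.1029, 0.0215]
ee_rot: [[0.982, 0.191, 0.005], [0.191, -0.982, 0.002], [0.005, -0.001, -1.0]]
wrist_force: [-4.9, 1.4, 19.4]
gripper_width: 0.005
gripper_force: 9.8
```

Emit:
servo_tool:
  commands:
    - [[1, 0, 0, 0, 0, 0, 0], [1, 0, 0, 0, 0, 0, 0], [1, 0, 0, 0, 0, 0, 0], [1, 0, 0, 0, 0, 0, 0], [1, 0, 0, 0, 0, 0, 0]]

```text
time_s: 3.8
tcp_pos: [0.4764, 0.1029, 0.0215]
ee_rot: [[0.982, 0.191, 0.005], [0.191, -0.982, 0.002], [0.006, -0.001, -1.0]]
wrist_force: [-6.9, 1.3, 19.2]
gripper_width: 0.008
gripper_force: 9.8
```

```bash
python3 t.py .4745 .1015 .08
python3 - <<'E'
from h import *
c=cap('side','d4');a=cv2.imread('pics/d2.png');b=cv2.imread('pics/d4.png')
y,x=218,275
print([proj(c,[.527,.11,z]).round(1) for z in(.054,.062)])
cv2.imwrite('pics/d4c.png',cv2.resize(np.hstack([a[y:y+70,x:x+60],b[y:y+70,x:x+60]]),None,fx=6,fy=6,interpolation=cv2.INTER_CUBIC))
E
```

```text
3.8 [0.4764 0.1029 0.0215] yaw 11.0 tz [ 0.005  0.002 -1.   ] F [-6.9  1.3 19.2] 0.008032737702411244 9.772678201334202
[ -1.8   1.  -58.5]
[array([295.7, 235.4]), array([295.5, 232.5])]
```

View pics/d4c.png

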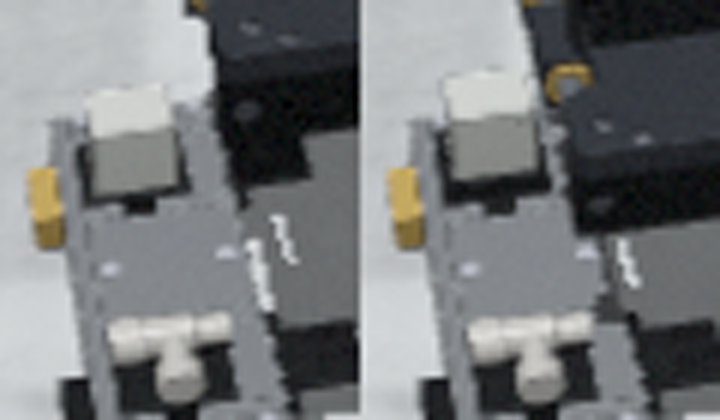

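It has sprung: the cover top rose from y≈88 to y≈70, about 3 px or 8 mm, and 19 N shows the tab is at its hard stop. I'm raising, opening partway and going over the relay.

Emit:
servo_tool:
  commands:
    - [[1, 0, 0, -15, 0, 0, 0], [1, 0, 0, -40, 0, 0, 0], [0.6, 0, 0, -75, 0, 0, 0], [0.43, 25, 1, -80, 0, 0, 0], [0.43, 50, 2, -80, 0, 0, 0]]

```text
time_s: 4.35
tcp_pos: [0.5267, 0.1104, 0.1016]
ee_rot: [[0.982, 0.19, 0.008], [0.19, -0.982, 0.004], [0.008, -0.002, -1.0]]
wrist_force: [0.6, 0.0, -0.2]
gripper_width: 0.195
gripper_force: 0.0
```

Emit:
servo_tool:
  commands:
    - [[0.43, 0, 0, 0, 0, 0, 0], [0.43, 0, 0, 0, 0, 0, 0], [0.43, 0, 0, 0, 0, 0, 0], [0.43, 0, 0, 0, 0, 0, 0], [0.43, 0, 0, 0, 0, 0, 0]]

```text
time_s: 4.85
tcp_pos: [0.5234, 0.1091, 0.0989]
ee_rot: [[0.982, 0.189, -0.0], [0.189, -0.982, -0.0], [-0.0, 0.0, -1.0]]
wrist_force: [0.8, 0.8, 0.4]
gripper_width: 0.552
gripper_force: 0.0
```

```bash
python3 t.py .526 .1105 .045
```

```text
4.85 [0.5234 0.1091 0.0989] yaw 10.92 tz [-0. -0. -1.] F [0.8 0.8 0.4] 0.5521391165568216 0.0
[ 2.8 -0.9 53.9]
```

Emit:
servo_tool:
  commands:
    - [[0.43, 3, -1, 15, 0, 0, 0], [0.43, 3, -1, 30, 0, 0, 0], [0.43, 3, -1, 45, 0, 0, 0], [0.43, 3, -1, 52, 0, 0, 0], [0.43, 3, -1, 53, 0, 0, 0]]

```text
time_s: 5.35
tcp_pos: [0.526, 0.1104, 0.0451]
ee_rot: [[0.982, 0.189, -0.002], [0.189, -0.982, -0.001], [-0.002, 0.001, -1.0]]
wrist_force: [0.4, -0.1, 0.7]
gripper_width: 0.567
gripper_force: 0.0
```

Emit:
servo_tool:
  commands:
    - [[0.55, 0, 0, 0, 0, 0, 0], [0.65, 0, 0, 0, 0, 0, 0], [0.75, 0, 0, 0, 0, 0, 0], [1, 0, 0, 0, 0, 0, 0], [1, 0, 0, 0, 0, 0, 0]]

```text
time_s: 5.85
tcp_pos: [0.5268, 0.1106, 0.0464]
ee_rot: [[0.982, 0.189, 0.001], [0.189, -0.982, 0.0], [0.001, 0.0, -1.0]]
wrist_force: [0.2, -0.6, 2.2]
gripper_width: 0.249
gripper_force: 29.9
```

Emit:
servo_tool:
  commands:
    - [[1, 0, 0, 0, 0, 0, 0], [1, 0, 0, 0, 0, 0, 0], [1, 0, 0, 0, 0, 0, 0], [1, 0, 0, 0, 0, 0, 0], [1, 0, 0, 0, 0, 0, 0]]

```text
time_s: 6.35
tcp_pos: [0.5268, 0.1107, 0.0462]
ee_rot: [[0.982, 0.189, 0.001], [0.189, -0.982, 0.0], [0.001, 0.0, -1.0]]
wrist_force: [-0.5, -0.9, 3.1]
gripper_width: 0.246
gripper_force: 29.9
```

```bash
python3 t.py .526 .1105 .045
```

```text
6.35 [0.5268 0.1107 0.0462] yaw 10.91 tz [ 0.001  0.    -1.   ] F [-0.5 -0.9  3.1] 0.24636589758359423 29.90491037053289
[-0.8  0.   1.2]
```

Gripped at 21.4 mm with 30 N, which matches the 22 mm cover. I'm lifting straight up.

Emit:
servo_tool:
  commands:
    - [[1, 0, 0, -5, 0, 0, 0], [1, 0, 0, -12, 0, 0, 0], [1, 0, 0, -20, 0, 0, 0], [1, 0, 0, -32, 0, 0, 0], [1, 0, 0, -45, 0, 0, 0]]

```text
time_s: 6.85
tcp_pos: [0.5263, 0.1107, 0.0918]
ee_rot: [[0.982, 0.189, -0.001], [0.189, -0.982, -0.0], [-0.001, 0.0, -1.0]]
wrist_force: [0.8, -0.1, -1.1]
gripper_width: 0.25
gripper_force: 29.9
```

Emit:
servo_tool:
  commands:
    - [[1, 0, 0, -15, 0, 0, 0], [1, 0, 0, -30, 0, 0, 0], [1, 0, 0, -45, 0, 0, 0], [1, 0, 0, -55, 0, 0, 0], [1, 0, 0, -55, 0, 0, 0]]

```text
time_s: 7.35
tcp_pos: [0.5274, 0.1111, 0.1479]
ee_rot: [[0.982, 0.189, 0.004], [0.189, -0.982, 0.002], [0.004, -0.001, -1.0]]
wrist_force: [1.3, 0.8, -1.6]
gripper_width: 0.251
gripper_force: 29.9
```

```bash
python3 t.py .513 -.182 .1
python3 - <<'E'
from h import *
cap('side','d5'); a=cv2.imread('pics/d5.png')[120:310,210:410]
cv2.imwrite('pics/d5c.png',cv2.resize(a,None,fx=3,fy=3))
E
```

```text
7.35 [0.5274 0.1111 0.1479] yaw 10.91 tz [ 0.004  0.002 -1.   ] F [ 1.3  0.8 -1.6] 0.2505063908735522 29.899427238997305
[-69.8 285.1  47.4]
```

View pics/d5c.png

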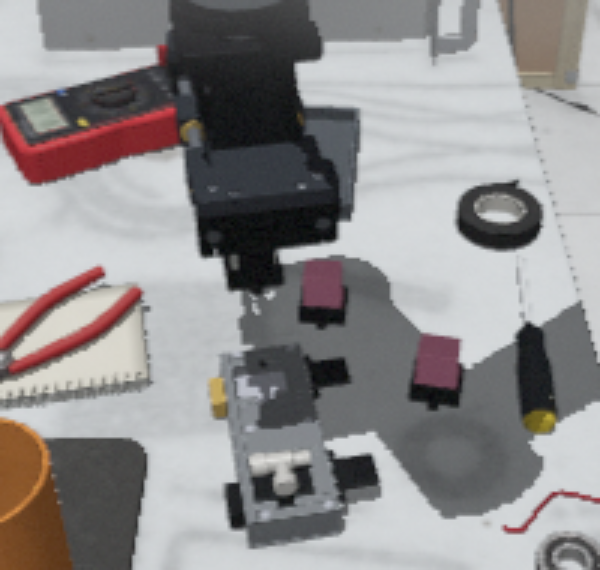

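The module is out of the bay and in the gripper at (250,270), and the tee at (283,465) is still seated. Before moving to the tray I'll check the clearance to the grey box beyond it.

```bash
python3 - <<'E'
from h import *
d=load('d1')
print([ray(d,u,v,0).round(3) for u,v in((222,135),(365,133),(280,172))],ray(d,355,45,.2))
E
python3 t.py .513 -.165 .1
```

```text
[array([ 0.79 , -0.417,  0.   ]), array([ 0.328, -0.423,  0.   ]), array([ 0.586, -0.2  ,  0.   ])] [ 0.34960548 -0.68869972  0.2       ]
7.4 [0.5267 0.1109 0.1467] yaw 10.89 tz [ 0.001  0.001 -1.   ] F [-0.5 -0.1 -1.9] 0.24930536795363098 29.899297873053
[-65.7 268.3  46.4]
```

Emit:
servo_tool:
  commands:
    - [[1, -12, 45, 0, 0, 0, 0], [1, -24, 90, 0, 0, 0, 0], [1, -35, 135, 0, 0, 0, 0], [1, -45, 175, 0, 0, 0, 0], [1, -55, 215, 0, 0, 0, 0]]

```text
time_s: 7.9
tcp_pos: [0.5122, -0.1125, 0.145]
ee_rot: [[0.982, 0.189, -0.002], [0.189, -0.982, 0.0], [-0.002, -0.0, -1.0]]
wrist_force: [0.9, 0.9, -1.2]
gripper_width: 0.246
gripper_force: 29.9
```

```bash
python3 t.py .513 -.165 .06
```

```text
7.9 [ 0.5122 -0.1125  0.145 ] yaw 10.9 tz [-0.002  0.    -1.   ] F [ 0.9  0.9 -1.2] 0.2461291523982453 29.90150055862614
[-9.  51.8 85. ]
```

Emit:
servo_tool:
  commands:
    - [[1, -9, 40, 0, 0, 0, 0], [1, -9, 52, 25, 0, 0, 0], [1, -9, 52, 60, 0, 0, 0], [1, -9, 52, 85, 0, 0, 0], [1, -9, 52, 100, 0, 0, 0]]

```text
time_s: 8.4
tcp_pos: [0.5119, -0.1638, 0.0427]
ee_rot: [[0.982, 0.188, -0.006], [0.188, -0.982, 0.001], [-0.006, -0.002, -1.0]]
wrist_force: [-0.9, 1.0, -1.2]
gripper_width: 0.251
gripper_force: 29.9
```

Emit:
servo_tool:
  commands:
    - [[1, 0, 0, 0, 0, 0, 0], [1, 0, 0, 2, 0, 0, 0], [1, 0, 0, 4, 0, 0, 0], [1, 0, 0, 6, 0, 0, 0], [1, 0, 0, 8, 0, 0, 0]]

```text
time_s: 8.9
tcp_pos: [0.5146, -0.1635, 0.0385]
ee_rot: [[0.982, 0.189, 0.002], [0.189, -0.982, -0.0], [0.001, 0.0, -1.0]]
wrist_force: [-0.1, -0.7, -0.9]
gripper_width: 0.249
gripper_force: 29.9
```

```bash
python3 t.py .513 -.165 .032
```

```text
8.9 [ 0.5146 -0.1635  0.0385] yaw 10.91 tz [ 0.002 -0.    -1.   ] F [-0.1 -0.7 -0.9] 0.24905303761377726 29.899290783359902
[-1.9  1.1  6.5]
```

Emit:
servo_tool:
  commands:
    - [[1, 0, 0, 2, 0, 0, 0], [1, 0, 0, 4, 0, 0, 0], [1, 0, 0, 5, 0, 0, 0], [1, 0, 0, 6, 0, 0, 0], [1, 0, 0, 6, 0, 0, 0]]

```text
time_s: 9.4
tcp_pos: [0.5142, -0.1636, 0.0326]
ee_rot: [[0.982, 0.189, -0.0], [0.189, -0.982, -0.0], [-0.0, 0.0, -1.0]]
wrist_force: [-2.1, 1.6, 3.8]
gripper_width: 0.253
gripper_force: 29.9
```

```bash
python3 t.py .513 -.165 .032
```

```text
9.4 [ 0.5142 -0.1636  0.0326] yaw 10.92 tz [-0. -0. -1.] F [-2.1  1.6  3.8] 0.2531033894068693 29.89008314179955
[-1.4  1.1  0.6]
```

It touched down at the expected height (0.0326 m) with a 5 N rise in force. I'm releasing and retreating upward.

Emit:
servo_tool:
  commands:
    - [[0.7, 0, 0, 0, 0, 0, 0], [0.65, 0, 0, 0, 0, 0, 0], [0.55, 0, 0, 0, 0, 0, 0], [0.5, 0, 0, 0, 0, 0, 0], [0.45, 0, 0, 0, 0, 0, 0]]

```text
time_s: 9.9
tcp_pos: [0.5142, -0.1636, 0.0318]
ee_rot: [[0.982, 0.189, -0.0], [0.189, -0.982, -0.0], [-0.0, -0.0, -1.0]]
wrist_force: [-0.1, 0.3, -0.7]
gripper_width: 0.506
gripper_force: 0.0
```

Emit:
servo_tool:
  commands:
    - [[0.45, 0, 0, -5, 0, 0, 0], [0.45, 0, 0, -20, 0, 0, 0], [0.45, 0, 0, -45, 0, 0, 0], [0.45, 0, 0, -80, 0, 0, 0], [0.45, 0, 0, -120, 0, 0, 0]]

```text
time_s: 10.4
tcp_pos: [0.5134, -0.1635, 0.1526]
ee_rot: [[0.982, 0.189, -0.002], [0.189, -0.982, 0.0], [-0.002, -0.001, -1.0]]
wrist_force: [1.3, 0.6, 0.4]
gripper_width: 0.547
gripper_force: 0.0
```

Emit:
servo_tool:
  commands:
    - [[0.45, -10, 0, -10, 0, 0, 0], [0.45, -30, 0, -20, 0, 0, 0], [0.45, -50, 0, -20, 0, 0, 0], [0.45, -60, 0, -20, 0, 0, 0], [0.45, -60, 0, -20, 0, 0, 0]]

```text
time_s: 10.9
tcp_pos: [0.4539, -0.1751, 0.1719]
ee_rot: [[0.982, 0.188, -0.001], [0.188, -0.982, 0.0], [-0.001, -0.0, -1.0]]
wrist_force: [0.0, -0.2, 0.5]
gripper_width: 0.55
gripper_force: 0.0
```

```bash
python3 t.py .513 -.165 .032
python3 - <<'E'
from h import *
cap('side','d6'); a=cv2.imread('pics/d6.png')[120:310,210:410]
cap('scene','s6'); b=cv2.imread('pics/s6.png')[140:320,250:490]
a=cv2.resize(a,(400,380));b=cv2.resize(b,(400,380))
cv2.imwrite('pics/e6.png',np.hstack([a,b]))
E
```

```text
10.9 [ 0.4539 -0.1751  0.1719] yaw 10.85 tz [-0.001  0.    -1.   ] F [ 0.  -0.2  0.5] 0.550226491287916 0.0
[ 60.    1.3 139.8]
```

View pics/e6.png

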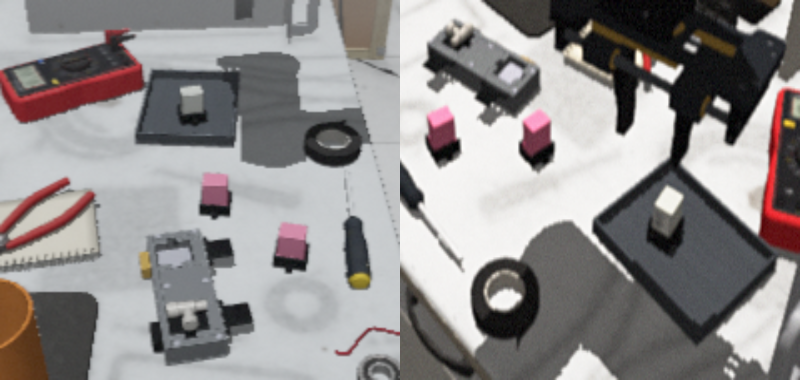

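Both views show the relay upright in the tray (side (190,105), scene (665,215)), the tee latched in its bay and the arm clear. I'm handing it in.

```bash
python3 -c "
from station import r
print(r.finish_job())"
```

```text
the job is handed in; nothing more can be done
None
```

The relay module was released with its right-bay tab, lifted out and stood upright in the tray, the tee module is still seated in its bay, and the job was handed in at about 11 s of robot time; no verdict was returned.

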